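# Ready the raking-light board and hold its platen open

### The arm

A 7-joint arm with a two-finger parallel gripper is mounted at the origin on the work surface. World frame = base frame: x ahead of the robot, y to its left, z up, the work surface at z = 0. Lengths are in m, angles in degrees, forces in N, time in s.
With the tool pointing down it reaches from about 0.425 to 0.875 m from the base axis. Payload 4.7 kg.
Tool frame: the origin (TCP) lies at the very end of the fingers, on their centre line; the grasp point (between the pads) lies 19 mm behind it; z points along the fingers, y is the direction in which the jaws open and shut (so a half turn about z gives the same grasp; the last joint's range is limited). The gripper opens to 87 mm and grips with 3 to 60 N. Pads are 19 mm wide; open, the fingers measure 117 mm over their backs; the gripper's body (75 mm by 190 mm) begins 51 mm behind the grasp point.
Start: joints at [71.625, 18.392, -4.016, 83.108, 1.295, 78.541, -3.26], TCP at [0.214, -0.614, 0.201] pointing down, gripper open.
Joint ranges: [-163.93, 163.93], [-17.29, 119.83], [-79.2, 71.16], [3.27, 140.29], [-89.18, 269.18], [5.43, 117.66], [-154.24, 154.24]. Speed limits (degrees/s): [147.25, 147.25, 180, 180, 180, 180, 180].

### API

Orientations are given as [roll, pitch, yaw] about the fixed x, y, z axes, in that order (R = Rz(yaw) Ry(pitch) Rx(roll)).
In Python, from cell import * gives the robot as it stands.
- The arm moves only by the tool drive_tool, never from a script. Its argument "moves" is text: rows parted by semicolons, each of 5 numbers parted by spaces: the shift along the tool's x, y, z in m, then the turn about the tool's z in degrees, then the gripper's target within -1 to 1 (fully open at 1, half-way at 0, shut at -1). In form: x y z yaw fingers; .... A call has exactly 8 rows; each row is the pose to reach, as a shift and turn from the pose commanded when the call began, along the tool's axes at that moment; what a row does not reach only later rows make up. A row lasts 1/10 s, in which the tool goes at most 50 mm and 8.59 degrees, less where a joint would pass 70% of its speed; a pose out of reach is approached as far as the arm can. A call with a gripper value outside its range is refused whole. The fingers move at their own pace and stop on an object; "grip_force" is the grip in N (left out, the last holds). Time passes only in rows, so rows that repeat a pose let the fingers close, or fill a call up. It gives the time, the measured TCP pose, the force and the opening at its end, in the units of the state.
- get_obs(): the state, without advancing time (a new reading comes with each control period).
- read_camera(name): name is "side" or "top"; returns (picture, depth): 420x560x3 uint8, red, green, blue; 420x560 float32, m along the optical axis (not along the pixel's ray), 0 where there is no reading.
- calibration(name): a dict with "intrinsics" (3x3 intrinsics, pixels), "k1" (the pictures are not rectified: a ray, as slopes to the right and down, at radius r is drawn at 1 + k1 r^2 times it, then the intrinsics apply), "cam_to_world" (4x4, takes a point from camera to world coordinates). Camera axes: x right, y up, looking along -z (the intrinsics and any distortion apply to the point x, -y, -z); pixel columns grow to the right and rows downward; lengths in m; the calibration is good to about 2 mm. A picture is of the moment at which its call begins. calibration takes no time and is no camera call.
- sign_off(): hands the job in, once; it reports no verdict.
Trained networks look in the newest picture that a camera, given by its name, has taken for a name from the list of things; names that differ only in an ending like _2 or _b are one class to them, and where a whole thing is asked for, a point or a joint stands for the part that bears it (a point fixed in the world has none). Each returns a list of dicts, best first, with "conf" (0 to 1); they miss things now and then, are a little off and sometimes report something else, mostly with a low value. They report only what shows in the picture. A call takes as long as a camera call. They do not tell look-alikes from the thing itself.
- search_frame(camera, name): "uv" ([column, row] in pixels, amid what is visible of it).
- pinpoint(camera, name): "uv" ([column, row] in pixels: a listed point, or the origin of a listed thing).
The state is a dict: "time_s": time; "qpos": joint angles; "joint_velocities": joint speeds; "effort": joint torques, N m; "tool_pos": TCP position; "tool_rot": TCP orientation; "force": force on the tool from outside, world axes, zero at the start; "wrist_torque": the same for the moment, N m; "grip_width": finger opening in m.
Only numpy, scipy, OpenCV 4.12 (cv2) and the standard library are available. Lean on these libraries where they do the work, as an engineer would, in place of code of your own. Each camera call takes 0.05 s, during which the arm holds its last target. There are 200 camera calls.

### The job

Get the examination board ready for the next photograph: take the LED bar lamp off its charging dock and push its socket fully down onto the upright spigot at the side of the board, with the light window facing straight across the board, and let go of it. Then lift the board's hinged clear platen by its handle and hold it open at 50 degrees so that I can lay the print on the pad; it falls shut by itself, so never let it drop, and finish while still holding it there with the gripper and nothing else propping it. Leave the tool cup, loupe, weight, blower and brush where they are.

Things in the scene. Friction and masses are not known exactly. Their poses are not given: they have to be found in the camera images.
- board: Examination board, fixed: aluminium slab 280 (its x) by 330 mm (its y), top 22 mm above the table, grey felt pad on it. Origin: centre of its underside, on the table. x points from the platen's hinge edge (near the robot) to its free edge (far side), y to the side with the lamp spigot, z up. The spigot stands on an outrigger at (0, 205) mm.
- spigot_seat (a point): Centre of the round collar (46 mm wide, top 32 mm above the table) on which the lamp's socket comes to rest. A steel spigot of 16 mm diameter stands on it, 40 mm tall with a 3 mm chamfer, so its tip is 72 mm above the table. Axes parallel to the board's.
- platen_handle (a point): Middle of the platen's dark round handle bar, 12 mm thick, parallel to the board's y, with a post at each end (105 mm free between them). Its centre is 38 mm above the frame's top face and 11 mm in from its free edge: 229 mm from the hinge line along the platen and 43 mm square to it. Shut, it is 74 mm above the table. Its axes turn with the platen.
- platen_hinge (a point): Middle of the platen's hinge line, 31 mm above the table at the board's edge nearest the robot (board x = -125 mm). The hinge runs along the board's y. The axes of this point turn with the platen.
- platen (a joint): Platen angle, rad: 0 shut and level, grows as the far, free edge with the handle rises and swings back towards the robot; stop at 1.75. 50 degrees is 0.873. Clear acrylic in an aluminium frame, 240 (from the hinge) by 290 mm, 10 mm thick, 0.5 to 0.8 kg. Free hinge without spring or stay: it falls shut when let go. Lifting at the handle takes 2 to 5 N.
- lamp: T-shaped battery LED lamp, 0.3 to 0.45 kg, upright on its dock. Origin: centre of the open lower end of its socket, z up. Socket: aluminium tube, 32 mm outside, 19 inside, 45 deep. On it, centred, the dark bar head, 42 mm thick (lamp x, grip across it), 160 long (lamp y), from 45 to 85 mm above the origin. Light shines along lamp +x. Home on the spigot, its origin is at spigot_seat.
- lamp_window (a point): Centre of the white light window on the lamp's +x face, 65 mm above and 21 mm ahead of the lamp's origin. On the board it has to look along the board's -y.
- dock: Charging dock, black, 100 by 100 by 25 mm, fixed. Origin: centre of its underside. A stub of 14 mm diameter, 22 mm tall, on its top stands inside the lamp's socket: lift the lamp straight up at least 30 mm.
- tool_cup: White cup of brushes and pencils, 74 mm wide, 95 mm high, the handles up to about 185 mm. Origin: centre of its underside. Leave alone.
- loupe: Black loupe, 48 mm wide, 46 mm high, standing. Origin: centre of its underside. Leave alone.
- weight: Brass paper weight with a knob, 52 mm wide, 61 mm high. Origin: centre of its underside. Leave alone.
- blower: Dark rubber dust blower standing nozzle up, 62 mm wide, 115 mm high. Origin: centre of its underside. Leave alone.
- brush: Brush, about 190 mm long, lying along its x. Leave alone.
Things that resemble listed ones, but are neither listed nor needed, are in the scene too. Leave any green look-alike of the lamp alone.

How it is judged:
By the outcome, as a careful person would: the job done as asked, in the order asked, and still so for the second after the job is handed in, while the arm keeps its last pose, push and grip.
It also fails if it takes over 64 s, if anything falls off the work surface, if the arm or the gripper's body presses on something with over 40 N, if the wrist force passes 120 N, or if a joint passes its speed limit or range.

## Working session

There is one attempt and no reset: what is moved stays moved. The work goes in short steps, Python scripts to look and compute and a tool call to move; the robot and the scene stay as the last step left them, time stands still between calls to the robot, and variables do not carry over. Pictures are saved under pics/ and viewed, about 8 in all and at most 12, crops included, and the job is handed in when it is done.

Besides the shell and the picture viewer there is one more tool, called after "Request:" in YAML: its name, and indented under it one key for each argument. drive_tool: Moves the arm, as the interface text tells. Its arguments: {"type":"object","properties":{"moves":{"type":"string"},"grip_force":{"type":"number"}},"required":["moves"]}

```bash
ls; mkdir -p pics; cat > h.py <<'E'
from cell import *
import numpy as np, cv2
from scipy.spatial.transform import Rotation as R
def und(c,uv):
    K=np.array(c["intrinsics"]);x=(uv[0]-K[0,2])/K[0,0];y=(uv[1]-K[1,2])/K[1,1]
    a,b=x,y
    for _ in range(20):
        s=1+c["k1"]*(a*a+b*b);a,b=x/s,y/s
    return a,b
def ray(n,uv):
    c=calibration(n);T=np.array(c["cam_to_world"]);a,b=und(c,uv)
    return T[:3,3],T[:3,:3]@np.array([a,-b,-1.])
def atz(n,uv,z):
    o,d=ray(n,uv);return o+d*(z-o[2])/d[2]
def atd(n,uv,D):
    o,d=ray(n,uv);return o+d*D
def proj(n,p):
    c=calibration(n);T=np.array(c["cam_to_world"]);q=T[:3,:3].T@(np.array(p)-T[:3,3])
    a,b=q[0]/-q[2],-q[1]/-q[2];s=1+c["k1"]*(a*a+b*b);K=np.array(c["intrinsics"])
    return np.array([K[0,0]*a*s+K[0,2],K[1,1]*b*s+K[1,2]])
def cloud(n,D):
    c=calibration(n);T=np.array(c["cam_to_world"]);K=np.array(c["intrinsics"])
    v,u=np.mgrid[:420,:560];x=(u-K[0,2])/K[0,0];y=(v-K[1,2])/K[1,1];a,b=x,y
    for _ in range(20):
        s=1+c["k1"]*(a*a+b*b);a,b=x/s,y/s
    P=np.stack([a*D,-b*D,-D],-1)@T[:3,:3].T+T[:3,3]
    P[D==0]=np.nan
    return P
E
python3 - <<'E'
from h import *
np.set_printoptions(precision=4,suppress=True)
for n in("side","top"):
    im,D=read_camera(n);cv2.imwrite(f"pics/{n}0.png",im[:,:,::-1]);np.save(f"pics/{n}0",D)
    c=calibration(n);print(n,np.array(c["cam_to_world"])[:3,3],c["k1"],c["intrinsics"][0][0])
    for o in["lamp","lamp_window","spigot_seat","platen_handle","platen_hinge","board","dock"]:
        for r in pinpoint(n,o)[:3]:print(o,np.round(r["uv"],1),round(r["conf"],2),{k:v for k,v in r.items() if k not in("uv","conf")})
o=get_obs();print(o["tool_pos"],o["tool_rot"],o["time_s"],o["grip_width"])
E
```

```text
pics
side [-0.0231  0.7632  0.7472] 0.00817279158725479 402.704218603869
lamp [167.6 320.8] 0.85 {}
lamp_window [248.6 397.9] 0.87 {}
lamp_window [157.5 293.9] 0.6 {}
spigot_seat [233.2 252.3] 0.98 {}
spigot_seat [264.2 226. ] 0.75 {}
spigot_seat [275.4 350.1] 0.24 {}
platen_handle [232.6 197.1] 0.82 {}
platen_hinge [305.6 223.1] 0.55 {}
board [263.2 224.3] 0.65 {}
dock [170.7 327.8] 0.74 {}
top [0.3726 0.0313 1.6266] -0.10495152289923533 509.2452041724069
lamp [180.7 207.3] 0.97 {}
lamp [153.2 291.8] 0.72 {}
lamp_window [173.3 200. ] 0.86 {}
lamp_window [152.1 301.2] 0.66 {}
lamp_window [175.7 210.5] 0.59 {}
spigot_seat [254.3 202.8] 0.92 {}
spigot_seat [204.9 168.5] 0.36 {}
platen_handle [313.4 157.6] 0.93 {}
platen_handle [176.5 211.3] 0.33 {}
platen_hinge [323.9 230.8] 0.97 {}
board [317.6 195.1] 0.76 {}
dock [174.7 206.5] 0.71 {}
[ 0.2136 -0.6139  0.2013] [179.9924   0.0001  19.185 ] 0.8 0.08686879009915234
```

View pics/top0.png

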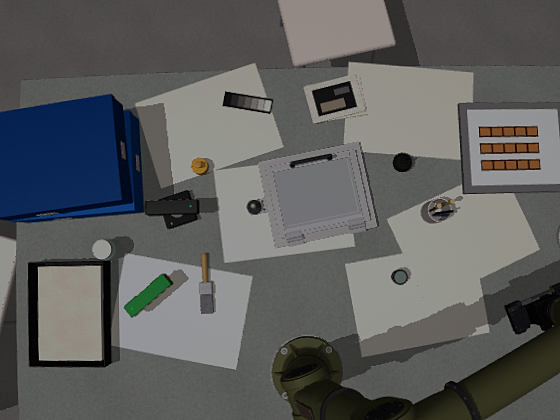

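View pics/side0.png

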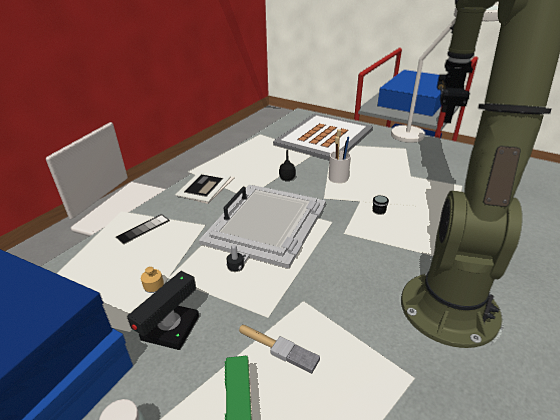

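Top view: the lamp is the dark bar at about (172,206) on its black dock. Its only look-alike is the green bar at (148,295). The spigot is at (254,207), the handle at (311,160) and the weight at (200,166). Next is a close crop of the lamp, plus measurements.

```bash
python3 - <<'E'
from h import *
np.set_printoptions(precision=4,suppress=True)
a=cv2.imread("pics/top0.png")[180:240,130:280];b=cv2.imread("pics/side0.png")[250:360,110:260]
cv2.imwrite("pics/crop1.png",np.vstack([cv2.resize(a,(750,300),interpolation=cv2.INTER_CUBIC),cv2.resize(b,(409,300),interpolation=cv2.INTER_CUBIC)[:, :].repeat(1,0) if 0 else cv2.copyMakeBorder(cv2.resize(b,(409,300),interpolation=cv2.INTER_CUBIC),0,0,0,341,0)]))
for n in("top","side"):
    D=np.load(f"pics/{n}0.npy");P=cloud(n,D)
    sel=P[...,2]
    # table height check & lamp head
    for nm,(u,v),rad in[("lamp",(172,206) if n=="top" else (165,303),40)]:
        m=np.zeros((420,560),bool);m[v-rad:v+rad,u-rad:u+rad]=1
        c=P[m&(P[...,2]>.09)&(P[...,2]<.125)]  # head top
        c=c[(abs(c[:,0]-atz(n,(172,206) if n=="top" else (165,290),.1)[0])<.12)]
        print(n,len(c),"z med",np.median(c[:,2]),np.percentile(c,[2,98],axis=0))
        r=cv2.minAreaRect((c[:,:2]*1000).astype(np.float32));print(r)
    print("table",np.nanmedian(P[340:360,200:240] if n=="top" else P[190:200,60:100],axis=(0,1)))
for uv,z in[((173,206),.11),((254,207),.072),((254.3,202.8),.032),((313.4,157.6),.074),((323.9,230.8),.031),((317.6,195.1),0),((200,166),.06)]:print(uv,atz("top",uv,z))
for uv,z in[((233.2,252.3),.032),((232.6,197.1),.074),((305.6,223.1),.031)]:print("side",uv,atz("side",uv,z))
E
```

```text
top 952 z med 0.10913540363382579 [[0.4994 0.3168 0.0933]
 [0.6199 0.5159 0.1165]]
((536.9107666015625, 435.7314453125), (243.31654357910156, 117.9310073852539), 62.86603927612305)
table [0.0747 0.2724 0.0019]
side 1520 z med 0.10815582088236458 [[0.4996 0.3241 0.0914]
 [0.5424 0.4771 0.111 ]]
((521.988525390625, 399.427490234375), (47.32581329345703, 161.55999755859375), 0.7262144088745117)
table [ 1.523  -0.0043 -0.1881]
(173, 206) [0.524  0.3891 0.11  ]
(254, 207) [0.5181 0.1476 0.072 ]
(254.3, 202.8) [0.5351 0.1494 0.032 ]
(313.4, 157.6) [ 0.6664 -0.0389  0.074 ]
(323.9, 230.8) [ 0.4414 -0.067   0.031 ]
(317.6, 195.1) [ 0.558  -0.0522  0.    ]
(200, 166) [0.6522 0.315  0.06  ]
side (233.2, 252.3) [0.5393 0.1392 0.032 ]
side (232.6, 197.1) [ 0.668  -0.0281  0.074 ]
side (305.6, 223.1) [ 0.4383 -0.0796  0.031 ]
```

View pics/crop1.png

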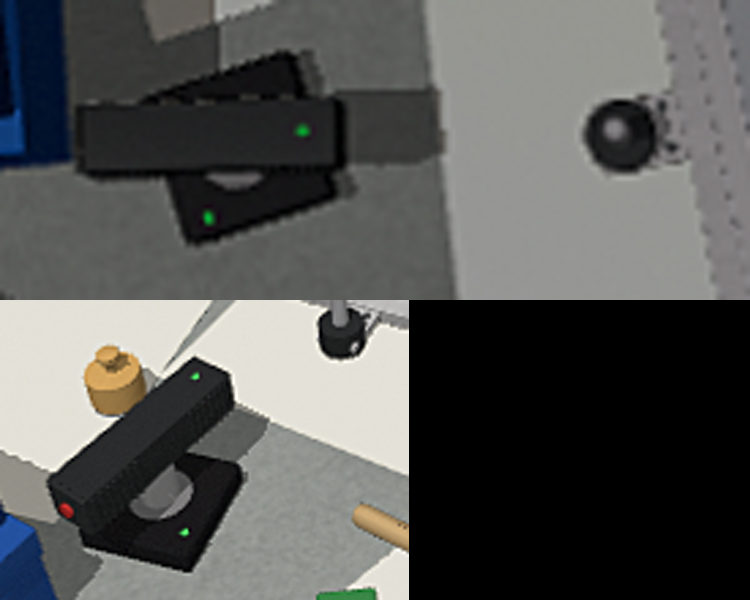

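The crop shows the dark lamp with its ribbed back and red end-button facing the robot side. No white window is visible from either camera, so the window (+x) faces away, towards world +x. Next I'll refine the lamp, board and spigot positions.

```bash
python3 - <<'E'
from h import *
np.set_printoptions(precision=4,suppress=True)
def big(m):
    k,l,s,_=cv2.connectedComponentsWithStats(m.astype(np.uint8),connectivity=4);return l==1+np.argmax(s[1:,4])
im={n:cv2.imread(f"pics/{n}0.png") for n in("top","side")}
for n in("top","side"):
    P=cloud(n,np.load(f"pics/{n}0.npy"));z=P[...,2]
    box=lambda x0,x1,y0,y1:(P[...,0]>x0)&(P[...,0]<x1)&(P[...,1]>y0)&(P[...,1]<y1)
    m=big(box(.46,.6,.29,.49)&(z>.101)&(z<.118)&(im[n].max(2)<110));c=P[m]
    print(n,"lamp",len(c),np.median(c[:,2]),cv2.minAreaRect((c[:,:2]*1000).astype(np.float32)))
    for lo,hi in((.029,.045),(.014,.045)):
        m=big(box(.38,.75,-.26,.125)&(z>lo)&(z<hi));c=P[m]
        r=cv2.minAreaRect((c[:,:2]*1000).astype(np.float32));print(" board",len(c),np.median(c[:,2]),r)
    m=box(.3,.8,-.2,.05)&(z>.066)&(z<.085);c=P[m];print(" handle",len(c),c.mean(0),cv2.minAreaRect((c[:,:2]*1000).astype(np.float32)))
    m=box(.48,.58,.1,.19)&(z>.027)&(z<.037);c=P[m];print(" collar",len(c),c.mean(0),np.percentile(c,[2,98],axis=0))
    m=box(.48,.58,.1,.19)&(z>.05);c=P[m];print(" tip",len(c),c.mean(0) if len(c) else 0,c[:,2].max() if len(c) else 0)
print(atz("top",(253.5,203),.072),atz("top",(254,207),.032))
crop=im["side"][160:280,180:340];cv2.imwrite("pics/crop2.png",cv2.resize(crop,(800,600),interpolation=cv2.INTER_CUBIC))
E
```

```text
top lamp 757 0.10984856623835615 ((521.3851318359375, 395.7290344238281), (46.26906967163086, 161.96849060058594), 0.10764628648757935)
 board 6201 0.034843418161676576 ((548.0863037109375, -51.52552795410156), (262.7958679199219, 294.8966064453125), 9.938267707824707)
 board 8899 0.03283317233301042 ((556.368408203125, -43.06532287597656), (286.1148376464844, 344.9655456542969), 10.158794403076172)
 handle 156 [ 0.6614 -0.0307  0.0787] ((661.6346435546875, -29.63086700439453), (12.97758674621582, 129.82151794433594), 10.049971580505371)
 collar 124 [0.5232 0.1474 0.0314] [[0.4969 0.101  0.0273]
 [0.5642 0.1727 0.0363]]
 tip 23 [0.5219 0.1521 0.0694] 0.07704167672734141
side lamp 1223 0.10854746188596909 ((521.8615112304688, 398.60943603515625), (46.17117691040039, 158.79220581054688), 0.29928070306777954)
 board 4361 0.032217537525654594 ((552.5662231445312, -49.66139221191406), (248.15603637695312, 295.374267578125), 9.903582572937012)
 board 5948 0.031359669969093174 ((556.8232421875, -42.579071044921875), (286.4775390625, 345.51861572265625), 9.943863868713379)
 handle 123 [ 0.6588 -0.0236  0.0754] ((660.3868408203125, -28.707244873046875), (12.104717254638672, 129.29388427734375), 10.807299613952637)
 collar 139 [0.5241 0.1532 0.0307] [[0.5032 0.1004 0.0275]
 [0.5761 0.1748 0.0361]]
 tip 48 [0.5218 0.156  0.0626] 0.07116531317583219
[0.5305 0.1489 0.072 ] [0.5219 0.1506 0.032 ]
```

View pics/crop2.png

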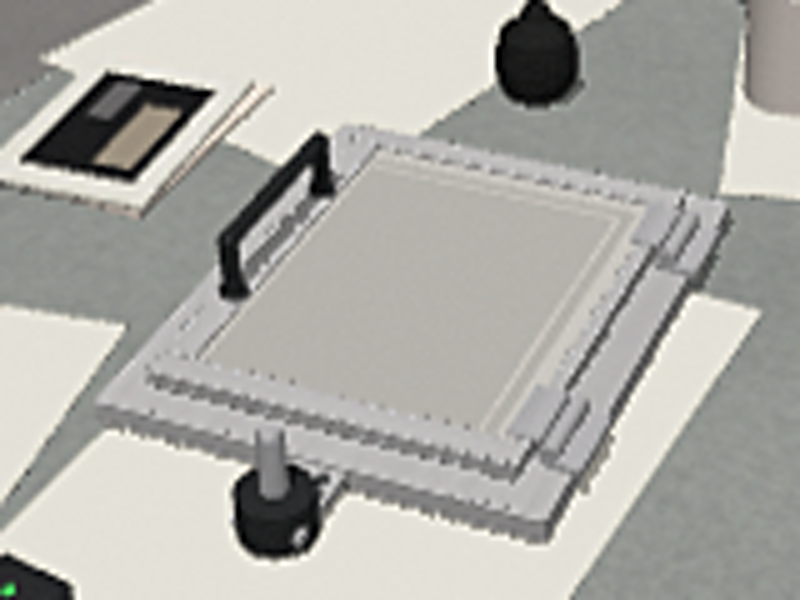

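```bash
cat >> h.py <<'E'
def go(*W):
    "world targets (x,y,z,yaw) -> rows in the current tool frame"
    o=get_obs();T=R.from_euler("xyz",o["tool_rot"],degrees=True);y0=o["tool_rot"][2]
    print("t",o["time_s"],"pos",np.round(o["tool_pos"],4),"rot",np.round(o["tool_rot"],2),"q",np.round(o["qpos"],0),"F",np.round(o["force"],1),"w",round(o["grip_width"],4))
    for w in W:
        d=T.inv().apply(np.array(w[:3])-o["tool_pos"]);t=-((w[3]-y0+180)%360-180)
        print(w,"->",np.round(d,4),round(t,2))
E
python3 - <<'E'
from h import *
go((.42,-.42,.33,50),(.58,-.1,.33,90),(.56,.2,.33,90),(.5215,.397,.25,90))
E
```

```text
t 0.8 pos [ 0.2136 -0.6139  0.2013] rot [179.99   0.    19.18] q [72. 18. -4. 83.  1. 79. -3.] F [ 0.9  0.5 -0.3] w 0.0869
(0.42, -0.42, 0.33, 50) -> [ 0.2587 -0.1153 -0.1287] -30.82
(0.58, -0.1, 0.33, 90) -> [ 0.5149 -0.365  -0.1287] -70.82
(0.56, 0.2, 0.33, 90) -> [ 0.5946 -0.6549 -0.1288] -70.82
(0.5215, 0.397, 0.25, 90) -> [ 0.623  -0.8536 -0.0488] -70.82
```

Request:
drive_tool:
  moves: "0.02 -0.01 -0.045 -4 1; 0.04 -0.02 -0.09 -8 1; 0.07 -0.035 -0.128 -13 1; 0.11 -0.05 -0.128 -19 1; 0.155 -0.07 -0.128 -25 1; 0.2 -0.09 -0.128 -31 1; 0.245 -0.11 -0.128 -38 1; 0.285 -0.14 -0.128 -45 1"
  grip_force: 20

```text
time_s: 1.6
tool_pos: [0.4383, -0.3868, 0.329]
tool_rot: [180.0, -0.0, 64.5]
force: [0.6, -0.3, 0.5]
grip_width: 0.0873
```

```bash
python3 - <<'E'
from h import *
go((.58,-.1,.33,90),(.56,.2,.33,90),(.5215,.397,.25,90))
E
```

```text
t 1.6 pos [ 0.4383 -0.3868  0.329 ] rot [179.97  -0.    64.47] q [ 55.  10. -19.  80.   3.  91.  11.] F [ 0.6 -0.3  0.5] w 0.0873
(0.58, -0.1, 0.33, 90) -> [ 0.3199  0.0042 -0.001 ] -25.53
(0.56, 0.2, 0.33, 90) -> [ 0.5819 -0.1431 -0.001 ] -25.53
(0.5215, 0.397, 0.25, 90) -> [ 0.7431 -0.2628  0.0789] -25.53
```

Request:
drive_tool:
  moves: "0.045 0 0 -5 1; 0.09 0 0 -10 1; 0.135 0 0 -15 1; 0.18 0 0 -20 1; 0.225 0 0 -25.5 1; 0.272 0.003 0 -25.5 1; 0.32 0.004 0 -25.5 1; 0.36 -0.018 0 -25.5 1"

```text
time_s: 2.4
tool_pos: [0.5789, -0.0546, 0.3283]
tool_rot: [180.0, -0.1, 89.7]
force: [1.1, 0.0, 0.3]
grip_width: 0.0868
```

```bash
python3 - <<'E'
from h import *
go((.56,.2,.33,90),(.5215,.397,.25,90))
E
```

```text
t 2.4 pos [ 0.5789 -0.0546  0.3283] rot [ 1.7999e+02 -8.0000e-02  8.9670e+01] q [ 33.  11. -36.  80.   6.  91.  -2.] F [1.1 0.  0.3] w 0.0868
(0.56, 0.2, 0.33, 90) -> [ 0.2545 -0.0204 -0.0014] -0.33
(0.5215, 0.397, 0.25, 90) -> [ 0.4512 -0.06    0.0789] -0.33
```

Request:
drive_tool:
  moves: "0.048 -0.004 0 -0.3 1; 0.096 -0.008 0 -0.3 1; 0.144 -0.012 0 -0.3 1; 0.192 -0.016 0 -0.3 1; 0.24 -0.02 0 -0.3 1; 0.288 -0.028 0 -0.3 1; 0.336 -0.037 0 -0.3 1; 0.38 -0.046 0.01 -0.3 1"

```text
time_s: 3.2
tool_pos: [0.5332, 0.3268, 0.3205]
tool_rot: [179.9, -0.1, 90.0]
force: [-0.1, 0.7, 0.9]
grip_width: 0.0872
```

```bash
python3 - <<'E'
from h import *
go((.5215,.397,.2,90),(.5215,.397,.13,90),(.5215,.397,.072,90))
E
```

```text
t 3.2 pos [0.5332 0.3268 0.3205] rot [ 1.7986e+02 -1.0000e-01  8.9990e+01] q [  2.  19. -48.  74.  14.  92. -44.] F [-0.1  0.7  0.9] w 0.0872
(0.5215, 0.397, 0.2, 90) -> [ 0.07   -0.012   0.1206] -0.01
(0.5215, 0.397, 0.13, 90) -> [ 0.0699 -0.0122  0.1906] -0.01
(0.5215, 0.397, 0.072, 90) -> [ 0.0698 -0.0123  0.2486] -0.01
```

Request:
drive_tool:
  moves: "0.03 -0.006 0.03 0 1; 0.06 -0.011 0.07 0 1; 0.07 -0.012 0.115 0 1; 0.07 -0.012 0.155 0 1; 0.07 -0.012 0.165 0 1; 0.07 -0.012 0.17 0 1; 0.07 -0.012 0.17 0 1; 0.07 -0.012 0.17 0 1"

```text
time_s: 4.0
tool_pos: [0.5228, 0.3948, 0.1518]
tool_rot: [179.8, -0.1, 89.9]
force: [-0.9, -0.4, 0.2]
grip_width: 0.0867
```

```bash
python3 - <<'E'
from h import *
go((.5215,.397,.072,90))
im,D=read_camera("side");a=im[180:380,60:300]
cv2.imwrite("pics/c3.png",cv2.resize(a[:,:,::-1],(720,600),interpolation=cv2.INTER_CUBIC))
E
```

```text
t 4.0 pos [0.5228 0.3948 0.1518] rot [ 1.7982e+02 -1.2000e-01  8.9930e+01] q [ -5.  27. -46.  85.  20.  76. -53.] F [-0.9 -0.4  0.2] w 0.0867
(0.5215, 0.397, 0.072, 90) -> [ 0.0021 -0.0015  0.0798] -0.07
```

View pics/c3.png

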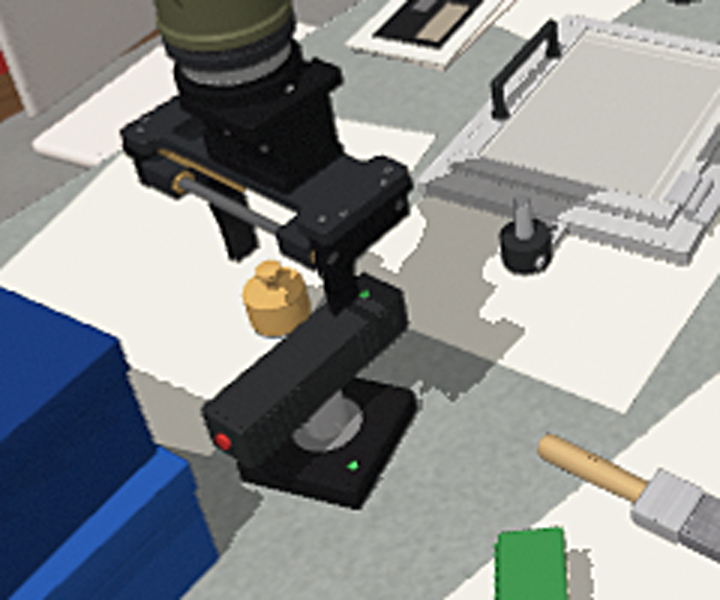

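The open fingers straddle the bar at about (340,290) and (240,240), with the weight standing clear at (275,300). Next I'll descend and grip.

Request:
drive_tool:
  moves: "0.002 -0.001 0.025 0 1; 0.002 -0.001 0.05 0 1; 0.002 -0.001 0.07 0 1; 0.002 -0.001 0.079 0 1; 0.002 -0.001 0.08 0 1; 0.002 -0.001 0.08 0 1; 0.002 -0.001 0.08 0 -1; 0.002 -0.001 0.08 0 -1"
  grip_force: 25

```text
time_s: 4.85
tool_pos: [0.521, 0.3967, 0.0705]
tool_rot: [179.9, -0.1, 90.0]
force: [-0.3, -0.4, -0.5]
grip_width: 0.0777
```

Request:
drive_tool:
  moves: "0 0 0 0 -1; 0 0 0 0 -1; 0 0 0 0 -1; 0 0 0 0 -1; 0 0 -0.01 0 -1; 0 0 -0.03 0 -1; 0 0 -0.05 0 -1; 0 0 -0.08 0 -1"
  grip_force: 30

```text
time_s: 5.65
tool_pos: [0.5192, 0.3948, 0.1481]
tool_rot: [-179.8, 0.2, 90.0]
force: [0.7, -0.8, -3.0]
grip_width: 0.0418
```

```bash
python3 - <<'E'
from h import *
go()
E
```

```text
t 5.65 pos [0.5192 0.3948 0.1481] rot [-1.7979e+02  1.6000e-01  9.0000e+01] q [ -5.  27. -46.  85.  20.  76. -53.] F [ 0.7 -0.8 -3. ] w 0.0418
```

Request:
drive_tool:
  moves: "0 0 -0.03 0 -1; -0.02 0 -0.06 4 -1; -0.05 0 -0.07 12 -1; -0.085 0 -0.07 20 -1; -0.12 0 -0.07 28 -1; -0.155 0 -0.07 36 -1; -0.19 0 -0.07 44 -1; -0.22 0.001 -0.07 52 -1"

```text
time_s: 6.45
tool_pos: [0.5205, 0.1739, 0.2191]
tool_rot: [180.0, 0.1, 37.6]
force: [1.4, -0.5, -2.5]
grip_width: 0.0419
```

```bash
python3 - <<'E'
from h import *
go((.522,.153,.2,10))
E
```

```text
t 6.45 pos [0.5205 0.1739 0.2191] rot [1.7998e+02 8.0000e-02 3.7620e+01] q [ 13.   8. -37.  95.   5.  79. -78.] F [ 1.4 -0.5 -2.5] w 0.0419
(0.522, 0.153, 0.2, 10) -> [-0.0116  0.0175  0.0191] 27.62
```

Request:
drive_tool:
  moves: "-0.003 0.004 0.01 8 -1; -0.006 0.009 0.02 16 -1; -0.01 0.014 0.03 24 -1; -0.0116 0.0175 0.04 27.5 -1; -0.0116 0.0175 0.05 27.5 -1; -0.0116 0.0175 0.05 27.5 -1; -0.0116 0.0175 0.05 27.5 -1; -0.0116 0.0175 0.05 27.5 -1"

```text
time_s: 7.25
tool_pos: [0.5232, 0.1558, 0.1698]
tool_rot: [-180.0, -0.0, 10.6]
force: [0.9, -0.7, -3.7]
grip_width: 0.0422
```

```bash
python3 - <<'E'
from h import *
np.set_printoptions(precision=4,suppress=True)
go((.522,.153,.17,10))
im,D=read_camera("side");a=im[180:290,170:320]
np.save("pics/s4",D)
cv2.imwrite("pics/s4.png",im[:,:,::-1]);cv2.imwrite("pics/c4.png",cv2.resize(a[:,:,::-1],(800,587),interpolation=cv2.INTER_CUBIC))
t,Dt=read_camera("top");cv2.imwrite("pics/t4.png",t[:,:,::-1])
for n in("side","top"):
    for o in("lamp","lamp_window","spigot_seat"):
        print(n,o,[(np.round(r["uv"],1),round(r["conf"],2)) for r in pinpoint(n,o)[:2]])
    print(n,"exp: lamp",proj(n,get_obs()["tool_pos"]-[0,0,.046]),"seat",proj(n,(.522,.153,.032)),"tip",proj(n,(.522,.153,.072)))
E
```

```text
t 7.25 pos [0.5232 0.1558 0.1698] rot [-179.99   -0.05   10.56] q [  12.    9.  -34.  100.    5.   73. -103.] F [ 0.9 -0.7 -3.7] w 0.0422
(0.522, 0.153, 0.17, 10) -> [-0.0017  0.0025 -0.0002] 0.56
side lamp [(array([231.8, 230.2]), 0.94)]
side lamp_window [(array([232.2, 204.2]), 0.83), (array([250. , 401.5]), 0.75)]
side spigot_seat [(array([234.9, 254. ]), 0.9)]
side exp: lamp [231.3105 230.6362] seat [235.1072 257.4344] tip [233.8909 245.9169]
top lamp [(array([153.6, 291.7]), 0.56)]
top lamp_window []
top spigot_seat [(array([250.6, 203.3]), 0.8)]
top exp: lamp [250.0831 203.8403] seat [253.2336 206.9845] tip [252.2168 205.794 ]
```

View pics/c4.png

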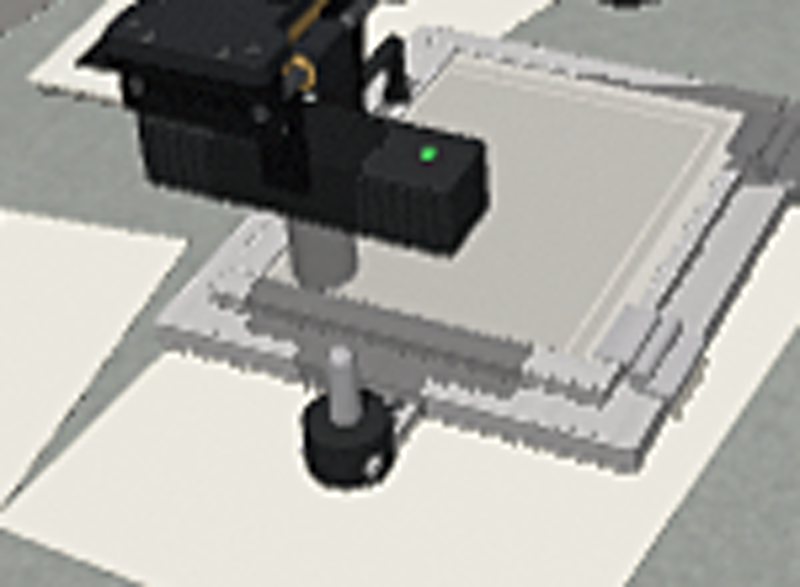

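The ribbed back faces the camera (+y), so the window looks across the board. The socket bottom is at about crop (324,272), the spigot tip at (343,353), directly below. I'll measure both axes at sub-pixel level.

```bash
python3 - <<'E'
from h import *
np.set_printoptions(precision=2,suppress=True)
g=cv2.imread("pics/s4.png").astype(int)
for r in(225,227,229):print("sock",r,g[r,220:242].mean(1).astype(int))
for r in(248,250,252):print("spig",r,g[r,227:243].mean(1).astype(int))
for r in(259,262):print("coll",r,g[r,222:248].mean(1).astype(int))
for r in (244,245,246,247):print("tip",r,g[r,227:243].mean(1).astype(int))
p=get_obs()["tool_pos"]
for n in("side","top"):
  b=proj(n,p-[0,0,.046]);print(n,b,proj(n,p-[0,0,.036]),"dx",proj(n,p-[-.01,0,.046])-b,"dy",proj(n,p-[0,-.01,.046])-b)
for z in(.06,.05,.032,.022):print(z,proj("side",(.522,.153,z)))
E
```

```text
sock 225 [194 197 204 202  79  92 101 104 106 107 106 106 108 107 103  97 117 212
 204 205 164 132]
sock 227 [198 192 126 190 114  88  97 102 104 106 106 106 105 105 104  96  88 195
 190 187 186 189]
sock 229 [156 161 217 186 137  83  95 104 105 106 105 105 107 105 104  96  88 168
 192 186 184 186]
spig 248 [ 99 104 112 121 127 148 165 153 141 103 125 125 124 124 122 122]
spig 250 [ 95 112 101 102 115 134 138 137 131 109 110 127 121 118 125 125]
spig 252 [113 178 115 117 102 133 139 138 131 110  98  94 125 123 113 111]
coll 259 [229 229 232 242 143  25  43  45  44  41  55 111 108 104  75  37  44  47
  46  47  35  43 156 187  90 120]
coll 262 [229 229 230 240 223   0  24  44  49  48  47  46  46  48  46  49  46  44
  28  25  21  47 110 124 176 239]
tip 244 [121 122 124 123 122 127 134 132 118 120 123 119 105 113 107 106]
tip 245 [122 123 122 122 119 169 181 176 130 116 122 125 126 126 127 120]
tip 246 [125 124 123 122 115 197 196 193 175  99 125 125 124 125 124 124]
tip 247 [123 122 122 122 132 179 199 182 151  96 127 124 124 123 123 121]
side [231.38 230.69] [231.04 227.55] dx [-3.09 -1.26] dy [-2.46  2.08]
top [250.08 203.84] [249.8  203.51] dx [-0.06 -3.35] dy [-3.36  0.09]
0.06 [234.26 249.43]
0.05 [234.57 252.31]
0.032 [235.11 257.43]
0.022 [235.4  260.24]
```

```bash
python3 - <<'E'
from h import *
np.set_printoptions(precision=2,suppress=True,linewidth=200)
g=cv2.imread("pics/s4.png").astype(int)
for c in(229,230,231):print("sockcol",c,g[222:246,c].mean(1).astype(int))
p=get_obs()["tool_pos"];ax=R.from_euler("z",10.56,degrees=True)
for z in(-.046,.039):
  for s in(-.08,.08):
    for w in(-.021,.021):
      q=p+ax.apply((s,w,0))+[0,0,z if z>0 else -.001];print("head corner",s,w,z,"side",proj("side",q),"top",proj("top",q))
t=cv2.imread("pics/t4.png");a=t[160:250,215:290];b=cv2.imread("pics/s4.png")[180:240,190:270]
cv2.imwrite("pics/c5.png",np.hstack([cv2.resize(a,(400,480),interpolation=cv2.INTER_CUBIC),cv2.copyMakeBorder(cv2.resize(b,(400,300),interpolation=cv2.INTER_CUBIC),0,180,0,0,0)]))
E
```

```text
sockcol 229 [ 96 110 107 107 105 106 106 106 105 105 105 102 108 124 124 125 122 111 102 111 123 124 124 122]
sockcol 230 [ 60 113 108 106 106 106 105 105 106 105 105  97  89 125 124 124 123 123 101 101  99 126 123 122]
sockcol 231 [ 63 114 110 106 106 106 107 105 105 105 104 114 156 142 121 122 125 117  96 108 122 124 122 119]
head corner -0.08 -0.021 -0.046 side [262.87 218.41] top [261.55 227.95]
head corner -0.08 0.021 -0.046 side [255.65 228.17] top [247.23 230.99]
head corner 0.08 -0.021 -0.046 side [206.07 205.35] top [250.32 173.91]
head corner 0.08 0.021 -0.046 side [197.44 214.2 ] top [236.13 176.93]
head corner -0.08 -0.021 0.039 side [262.21 204.87] top [260.67 227.22]
head corner -0.08 0.021 0.039 side [254.78 214.41] top [245.95 230.35]
head corner 0.08 -0.021 0.039 side [204.14 192.19] top [249.13 171.7 ]
head corner 0.08 0.021 0.039 side [195.24 200.83] top [234.55 174.8 ]
```

View pics/c5.png

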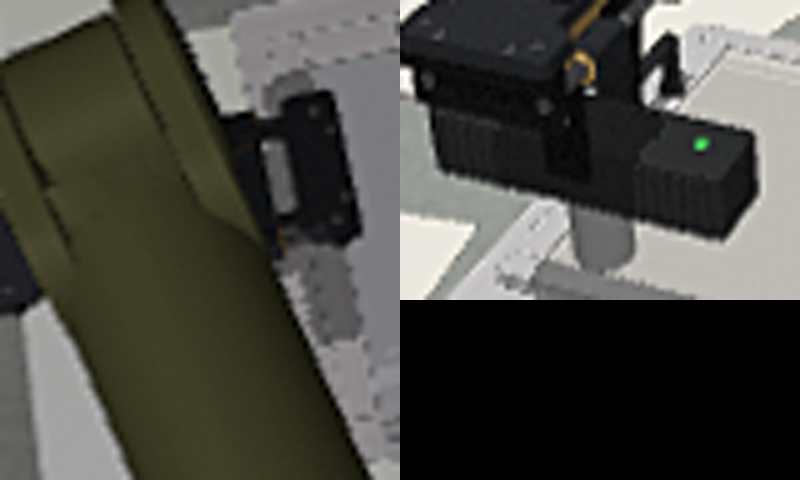

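```bash
python3 - <<'E'
from h import *
go((.5205,.1523,.128,10),(.5205,.1523,.112,10),(.5205,.1523,.0775,10))
E
```

```text
t 7.65 pos [0.5231 0.1552 0.1693] rot [ 1.800e+02 -1.000e-02  1.049e+01] q [  12.    9.  -34.  100.    5.   73. -103.] F [-0.7 -0.4 -4.6] w 0.042
(0.5205, 0.1523, 0.128, 10) -> [-0.003   0.0024  0.0413] 0.49
(0.5205, 0.1523, 0.112, 10) -> [-0.0031  0.0024  0.0573] 0.49
(0.5205, 0.1523, 0.0775, 10) -> [-0.0031  0.0024  0.0918] 0.49
```

Request:
drive_tool:
  moves: "-0.003 0.0024 0.01 0.5 -1; -0.003 0.0024 0.022 0.5 -1; -0.003 0.0024 0.034 0.5 -1; -0.003 0.0024 0.042 0.5 -1; -0.003 0.0024 0.044 0.5 -1; -0.003 0.0024 0.044 0.5 -1; -0.003 0.0024 0.044 0.5 -1; -0.003 0.0024 0.044 0.5 -1"

```text
time_s: 8.45
tool_pos: [0.5209, 0.1525, 0.1258]
tool_rot: [180.0, -0.1, 10.0]
force: [-0.4, -0.4, -3.7]
grip_width: 0.0417
```

```bash
python3 - <<'E'
from h import *
np.set_printoptions(precision=2,suppress=True,linewidth=200)
go((.5205,.1523,.112,10),(.5205,.1523,.0775,10))
im,D=read_camera("side");g=im.astype(int)
for r in range(236,252,2):print(r,g[r,222:244].mean(1).astype(int))
p=get_obs()["tool_pos"];print([proj("side",p-[0,0,.046-k])for k in(0,.01)])
cv2.imwrite("pics/c6.png",cv2.resize(im[215:275,195:275,::-1],(800,600),interpolation=cv2.INTER_CUBIC))
E
```

```text
t 8.45 pos [0.52 0.15 0.13] rot [180.    -0.06   9.99] q [  12.   11.  -34.  103.    6.   68. -104.] F [-0.4 -0.4 -3.7] w 0.0417
(0.5205, 0.1523, 0.112, 10) -> [-0.    0.    0.01] -0.01
(0.5205, 0.1523, 0.0775, 10) -> [-0.    0.    0.05] -0.01
236 [124 127 127 128 130  86 100 107 115 115  91  96  61  53  40  43  14  18  30  25  28  31]
238 [102 101  99 112 119  93  96 101 106 107 108 109 108 111 110 108  86 119  94  60  77  50]
240 [128 122 109 110 101  96  95  99 105 107 108 106 108 109 105 104  98  99 133 129 130 131]
242 [126 124 123 125 127 115  90  98 104 107 107 106 106 108 109 104  99  91 111 118 126 120]
244 [123 122 122 123 125 127  90  95 102 105 105 107 104 108 106 103 100 100 115 109 107 103]
246 [117 123 125 124 127 128 128 122 106 100 105 107 108 105 103 122 130 127 126 126 125 125]
248 [101 103 104 104 104 100 104 115 126  88 104 118 112 108  96 128 127 125 125 123 124 126]
250 [118 162  98  95 103 102 104 106 107  90  97 101 103 104  98 113 128 122 121 124 127 125]
[array([234.12, 243.64]), array([233.8 , 240.65])]
```

View pics/c6.png

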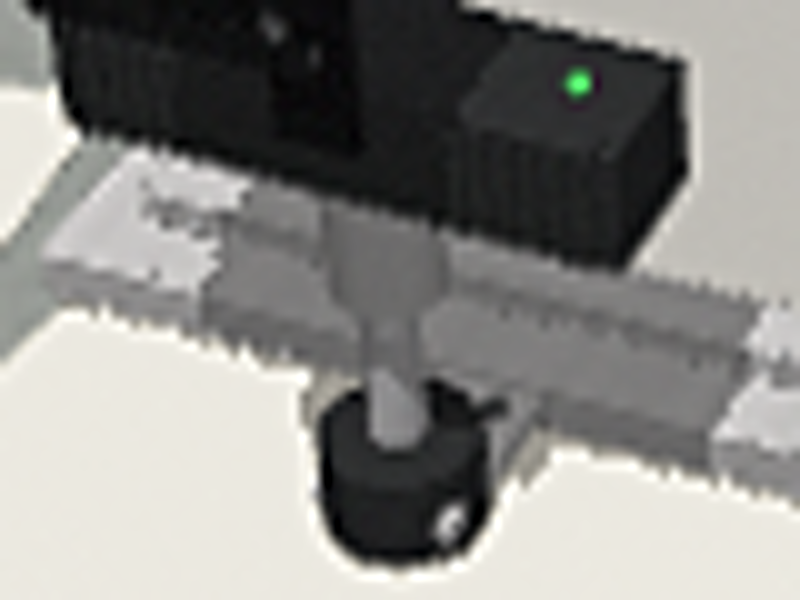

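The socket (columns 227.5–239.5, centre 233.5) sits directly over the spigot (centre about 233.6), aligned to better than 1 mm. Next I'll lower it slowly.

Request:
drive_tool:
  moves: "0 0 0.003 0 -1; 0 0 0.006 0 -1; 0 0 0.009 0 -1; 0 0 0.012 0 -1; 0 0 0.015 0 -1; 0 0 0.018 0 -1; 0 0 0.018 0 -1; 0 0 0.018 0 -1"

```text
time_s: 9.3
tool_pos: [0.5201, 0.1533, 0.1068]
tool_rot: [-179.9, 0.0, 10.0]
force: [0.2, 4.8, -4.9]
grip_width: 0.042
```

Request:
drive_tool:
  moves: "0 -0.001 0.004 0 -1; 0 -0.001 0.008 0 -1; 0 -0.001 0.012 0 -1; 0 -0.001 0.016 0 -1; 0 -0.001 0.02 0 -1; 0 -0.001 0.024 0 -1; 0 -0.001 0.027 0 -1; 0 -0.001 0.027 0 -1"

```text
time_s: 10.1
tool_pos: [0.5202, 0.1534, 0.08]
tool_rot: [-180.0, 0.0, 10.0]
force: [-1.2, 3.9, -1.2]
grip_width: 0.0414
```

Request:
drive_tool:
  moves: "0 -0.001 0.001 0 -1; 0 -0.001 0.002 0 -1; 0 -0.001 0.003 0 -1; 0 -0.001 0.004 0 -1; 0 -0.001 0.005 0 -1; 0 -0.001 0.006 0 -1; 0 -0.001 0.006 0 -1; 0 -0.001 0.006 0 -1"

```text
time_s: 10.9
tool_pos: [0.523, 0.1528, 0.0793]
tool_rot: [179.8, -0.3, 9.9]
force: [-5.3, -0.8, 25.8]
grip_width: 0.0416
```

Request:
drive_tool:
  moves: "0 0 0 0 -1; 0 0 -0.001 0 -1; 0 0 -0.003 0 -1; 0 0 -0.004 0 -1; 0 0 -0.004 0 -1; 0 0 -0.004 0 0; 0 0 -0.004 0 1; 0 0 -0.004 0 1"

```text
time_s: 11.7
tool_pos: [0.5193, 0.1534, 0.0773]
tool_rot: [180.0, 0.1, 10.0]
force: [-0.8, -0.5, -0.7]
grip_width: 0.0528
```

```bash
python3 - <<'E'
from h import *
go()
im,D=read_camera("side");P=cloud("side",D)
m=(im.max(2)<110)&(P[...,0]>.43)&(P[...,0]<.5)&(P[...,1]>.09)&(P[...,1]<.2)&(P[...,2]>.1)&(P[...,2]<.13)
print("head top z",m.sum(),np.percentile(P[m][:,2],[25,50,75,90]))
cv2.imwrite("pics/c7.png",cv2.resize(im[205:280,185:285,::-1],(800,600),interpolation=cv2.INTER_CUBIC))
E
```

```text
t 11.7 pos [0.5193 0.1534 0.0773] rot [1.7996e+02 1.2000e-01 9.9600e+00] q [  11.   14.  -34.  106.    8.   63. -106.] F [-0.8 -0.5 -0.7] w 0.0528
head top z 363 [0.10980595 0.11439121 0.11578296 0.11663107]
```

View pics/c7.png

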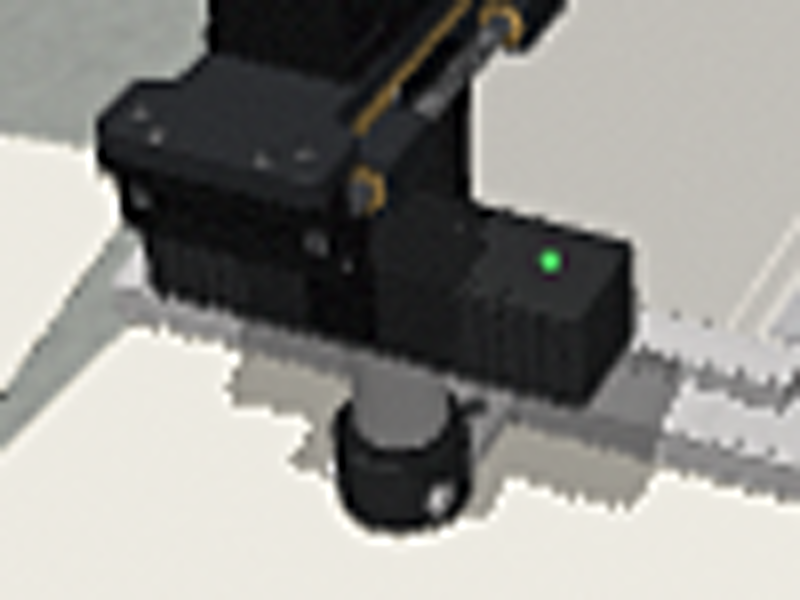

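The socket bottom meets the collar at about (400,445), and the head top measures about 0.116 m (0.117 expected), so the lamp is fully seated. Next I'll finish opening and rise straight up.

Request:
drive_tool:
  moves: "0 0 0 0 1; 0 0 0 0 1; 0 0 0 0 1; 0 0 -0.01 0 1; 0 0 -0.03 0 1; 0 0 -0.06 0 1; 0 0 -0.1 0 1; 0 0 -0.13 0 1"

```text
time_s: 12.55
tool_pos: [0.5206, 0.1546, 0.2114]
tool_rot: [180.0, -0.1, 10.0]
force: [0.9, -0.7, -0.1]
grip_width: 0.0871
```

```bash
python3 - <<'E'
from h import *
go((.66,-.0295,.2,100),(.66,-.0295,.12,100))
E
```

```text
t 12.55 pos [0.5206 0.1546 0.2114] rot [ 1.8e+02 -1.5e-01  1.0e+01] q [  12.    7.  -34.   97.    4.   77. -103.] F [ 0.9 -0.7 -0.1] w 0.0871
(0.66, -0.0295, 0.2, 100) -> [0.1052 0.2056 0.0117] -90.0
(0.66, -0.0295, 0.12, 100) -> [0.105  0.2056 0.0917] -90.0
```

Request:
drive_tool:
  moves: "0.01 0.02 0 -8 1; 0.025 0.05 0 -16 1; 0.04 0.08 0 -24 1; 0.055 0.11 0 -32 1; 0.07 0.14 0 -40 1; 0.085 0.165 0 -48 1; 0.095 0.185 0 -56 1; 0.105 0.205 0 -64 1"

```text
time_s: 13.35
tool_pos: [0.6598, -0.0306, 0.2089]
tool_rot: [180.0, -0.0, 74.3]
force: [0.1, -0.1, 0.1]
grip_width: 0.0872
```

```bash
python3 - <<'E'
from h import *
np.set_printoptions(precision=3,suppress=True)
go((.66,-.0295,.14,100))
im,D=read_camera("side");g=im
t,_=read_camera("top");cv2.imwrite("pics/t7.png",t[:,:,::-1])
for o in("lamp","lamp_window","platen_handle"):print(o,[(np.round(r["uv"],1),round(r["conf"],2)) for n in("side","top") for r in pinpoint(n,o)[:2]])
print("exp lamp",proj("side",(.5225,.1533,.032)),proj("top",(.5225,.1533,.032)),"window",proj("top",np.array((.5225,.1533,.032))+[.021*.174,-.021*.985,.065]))
P=cloud("side",D);z=P[...,2]
m=(g.max(2)<110)&(P[...,0]>.42)&(P[...,0]<.62)&(P[...,1]>.08)&(P[...,1]<.22)&(z>.1)&(z<.13)
c=P[m];print("head",len(c),np.percentile(c[:,2],[10,50,90]),cv2.minAreaRect((c[c[:,2]>.111][:,:2]*1000).astype(np.float32)))
E
```

```text
t 13.35 pos [ 0.66  -0.031  0.209] rot [179.97  -0.01  74.28] q [ 25.  23. -34.  80.  13.  81. -24.] F [ 0.1 -0.1  0.1] w 0.0872
(0.66, -0.0295, 0.14, 100) -> [ 0.001 -0.     0.069] -25.72
lamp [(array([234.2, 257.2]), 0.82), (array([154.7, 291.3]), 0.77), (array([256.2, 205.8]), 0.57)]
lamp_window [(array([238.8, 231.7]), 0.75), (array([249.6, 397.7]), 0.63), (array([315.5, 193.1]), 0.63), (array([263.7, 201.8]), 0.59)]
platen_handle [(array([232.8, 198.6]), 0.8)]
exp lamp [234.89  257.432] [253.135 206.829] window [258.269 203.475]
head 884 [0.106 0.115 0.117] ((524.4421997070312, 153.12802124023438), (161.65553283691406, 46.821266174316406), 9.766863822937012)
```

Request:
drive_tool:
  moves: "0.001 0 0.02 -8 1; 0.001 0 0.04 -16 1; 0.001 0 0.06 -24 1; 0.001 0 0.08 -25.7 1; 0.001 0 0.105 -25.7 1; 0.001 0 0.13 -25.7 1; 0.001 0 0.145 -25.7 1; 0.001 0 0.15 -25.7 1"

```text
time_s: 14.55
tool_pos: [0.658, -0.028, 0.0566]
tool_rot: [-179.8, -0.0, 99.7]
force: [-1.3, 0.3, -0.1]
grip_width: 0.087
```

Request:
drive_tool:
  moves: "0 0 0 0 0.5; 0 0 0 0 0; 0 0 0 0 -0.5; 0 0 0 0 -1; 0 0 0 0 -1; 0 0 0 0 -1; 0 0 0 0 -1; 0 0 0 0 -1"
  grip_force: 25

```text
time_s: 15.35
tool_pos: [0.6593, -0.0285, 0.0582]
tool_rot: [-180.0, 0.0, 99.7]
force: [-0.2, 0.4, -0.0]
grip_width: 0.0311
```

```bash
python3 - <<'E'
from h import *
go()
im,D=read_camera("side");cv2.imwrite("pics/c8.png",cv2.resize(im[150:290,170:350,::-1],(771,600),interpolation=cv2.INTER_CUBIC))
E
```

```text
t 15.35 pos [ 0.6593 -0.0285  0.0582] rot [-180.      0.     99.68] q [ 27.  30. -36.  90.  18.  67.  -3.] F [-0.2  0.4 -0. ] w 0.0311
```

View pics/c8.png

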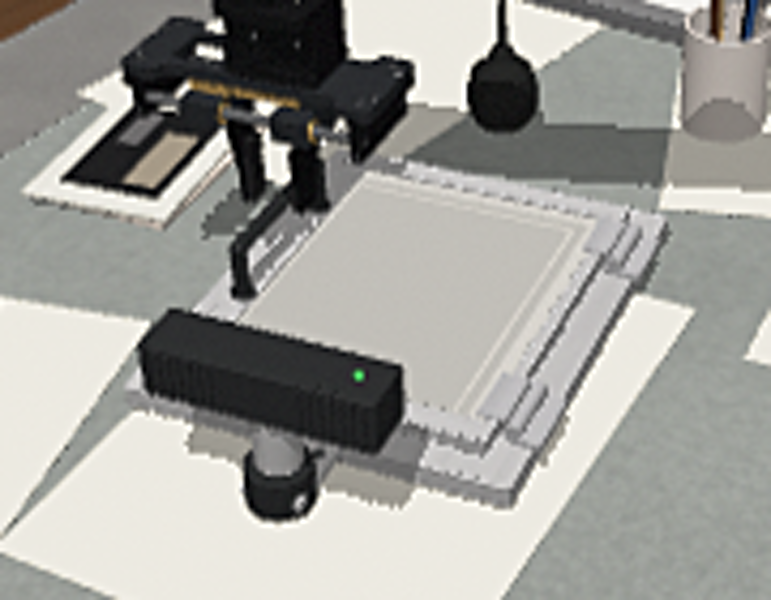

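The lamp stands free on the collar at (280,470), ribbed back to the camera. The fingers straddle the handle bar at about (250–310,190) and are still closing.

Request:
drive_tool:
  moves: "0 0 0 0 -1; 0 0 0 0 -1; 0 0 0 0 -1; 0 0 0 0 -1; 0 0 0 0 -1; 0 0 0 0 -1; 0 0 0 0 -1; 0 0 0 0 -1"
  grip_force: 30

```text
time_s: 16.2
tool_pos: [0.6604, -0.0283, 0.0591]
tool_rot: [179.9, 0.0, 99.7]
force: [4.2, -0.0, 5.2]
grip_width: 0.0007
```

```bash
cat > arc.py <<'E'
from h import *
import sys
def H(a): # handle in hinge plane, m
    a=np.radians(a);return np.array([.229*np.cos(a)-.043*np.sin(a),.229*np.sin(a)+.043*np.cos(a)])
a0=float(sys.argv[1]);h0=H(a0)
go()
for a in map(float,sys.argv[2:]):
    d=H(a)-h0;print(a,"tool y,z:",np.round(d[0],4),np.round(-d[1],4))
E
python3 arc.py 0 2 4 6 8 10 13 16 19 22 25 30 35 40 45 50
```

```text
t 16.2 pos [ 0.6604 -0.0283  0.0591] rot [1.7986e+02 2.0000e-02 9.9690e+01] q [ 27.  30. -36.  90.  18.  66.  -3.] F [ 4.2 -0.   5.2] w 0.0007
2.0 tool y,z: -0.0016 -0.008
4.0 tool y,z: -0.0036 -0.0159
6.0 tool y,z: -0.0057 -0.0237
8.0 tool y,z: -0.0082 -0.0315
10.0 tool y,z: -0.0109 -0.0391
13.0 tool y,z: -0.0155 -0.0504
16.0 tool y,z: -0.0207 -0.0615
19.0 tool y,z: -0.0265 -0.0722
22.0 tool y,z: -0.0328 -0.0827
25.0 tool y,z: -0.0396 -0.0928
30.0 tool y,z: -0.0522 -0.1087
35.0 tool y,z: -0.0661 -0.1236
40.0 tool y,z: -0.0812 -0.1371
45.0 tool y,z: -0.0975 -0.1493
50.0 tool y,z: -0.1147 -0.1601
```

The grip reads 0.7 mm, so the bar isn't between the pads. I need to look.

```bash
python3 - <<'E'
from h import *
np.set_printoptions(precision=4,suppress=True)
im,D=read_camera("side");t,Dt=read_camera("top")
a=cv2.resize(im[150:240,195:295,::-1],(500,450),interpolation=cv2.INTER_CUBIC);b=cv2.resize(t[130:220,270:330,::-1],(300,450),interpolation=cv2.INTER_CUBIC)
cv2.imwrite("pics/c9.png",np.hstack([a,b]))
print("tcp",proj("side",get_obs()["tool_pos"]),"bar mid/ends",[proj("side",np.array((.660,-.0295,.074))+s*np.array((-.174,.985,0))) for s in(-.0585,0,.0585)])
g0=cv2.imread("pics/side0.png")
o=[r for r in pinpoint("side","platen_handle")[:2]];print(o)
E
```

```text
tcp [234.9803 201.8084] bar mid/ends [array([243.5411, 188.2419]), array([234.9366, 197.6229]), array([225.7031, 207.6886])]
[{'uv': [233.4, 195.4], 'conf': 0.76}, {'uv': [377.6, 211.0], 'conf': 0.15}]
```

View pics/c9.png

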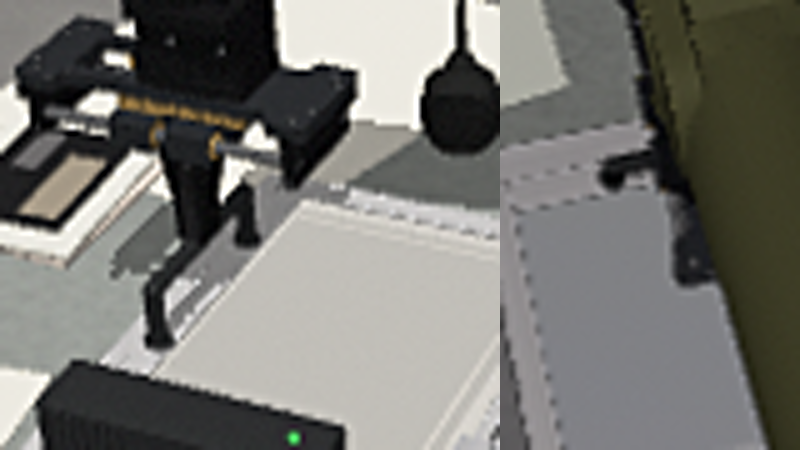

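```bash
python3 - <<'E'
from h import *
np.set_printoptions(precision=0,suppress=True,linewidth=220)
im,D=read_camera("side");P=cloud("side",D)
o=get_obs();print(o["tool_pos"],o["force"],o["grip_width"])
yb=np.radians(10);c=np.array((.660,-.0295,.0))
Q=P-c;X=Q[...,0]*np.cos(yb)+Q[...,1]*np.sin(yb);Y=-Q[...,0]*np.sin(yb)+Q[...,1]*np.cos(yb)
dark=im.max(2)<90
for n,A in(("X",X),("Y",Y),("Z",P[...,2])):
    print(n)
    for r in range(184,212,2):print(r,' '.join(f"{A[r,k]*1000:4.0f}" if dark[r,k] and abs(A[r,k])<.5 else "   ." for k in range(222,248)))
# platen plane: frame points on the near side frame
m=(~dark)&(X>-.22)&(X<.0)&(abs(Y)<.14)&(P[...,2]<.2)&(P[...,2]>.005)
p=np.polyfit(X[m],P[...,2][m],1);print("platen slope deg",np.degrees(np.arctan(p[0])),"z",np.polyval(p,[-.2,0]))
D0=np.load("pics/side0.npy");P0=cloud("side",D0);print("same before",np.degrees(np.arctan(np.polyfit(X[m],P0[...,2][m],1)[0])))
E
```

```text
[ 1. -0.  0.] [4. 2. 6.] 0.0004989778683689228
X
184    .    .    .    .    .    .   10    9    7    2    0   -4  -10  -12  -16  -15  -14    .    .    .    .    .    .    .    .    .
186    .    .    .    .    .    .    .   11   10    4    0   -1   -7  -11  -14  -14  -13    .    .    .    .   66    .    .    .    .
188    .    .    .    .    .    .    .   10    9    4   -0   -2   -6  -10  -14  -12  -11    .    .    6    2   -1   -4   -6    .    .
190    .    .    .    .    .    .    .  103   10    6    1    1   -5   -9   -9   -8   -9    .    2    1   -1   -3   -2   -3    .    .
192    .    .    .    .  107    .    .    .    7    5    0   -1   -4   -7   -8  -11   -8   -0   -1   -4   -4    2   -0   -3    .    .
194    .    .  108    .    .    .    .    .    9    6    2    1   -2   -8   -7   -7   -9   -2   -4    .    7    4   -1   -2    .    .
196  106    .    .    .    .    .    .    .   80    8    6    0   -2   -8   -7   -6   -2    .    .    .   24    2    2   -2    2    .
198    .    .    .    .    .    .    .    .    .   72    4    1   -2   -5   -3    .    .    .    .    .    5    3
[... 3942 characters left out ...]
 .   76   79   79   75   76    .    .    .    .    .    .    .    .    .    .    .    .    .    .    .
204    .    .    .    .   79   77   79   77   76   72    .    .    .    .    .    .    .    .    .    .    .    .    .    .    .    .
206    .    .   -2   79   77   77   73    .    .    .    .    .    .    .    .    .    .    .    .    .    .    .    .    .    .    .
208    .    .   72   73   74   72    .    .    .    .    .    .    .    .    .    .    .    .    .    .    .    .    .    .    .    .
210    .    .   68   68   70   66    .    .    .    .    .    .    .    .    .    .    .    .    .    .    .    .    .    .    .    .
platen slope deg 2.8507473468414024 z [0. 0.]
same before nan
```

Depth shows the closed fingers ending at about z 0.08, resting on top of the bar, although the tool reports 0.059. The real finger ends are therefore about 20 mm higher than the reported TCP, and the bar slipped out below them. The platen has not moved. I'll lift, reopen and go about 19 mm deeper, watching the force. A reported z of 0.040 clears the frame top at 0.036 in either case.

Request:
drive_tool:
  moves: "0 0 -0.015 0 -1; 0 0 -0.03 0 0; 0 0 -0.03 0 1; 0 0 -0.03 0 1; 0 0 -0.03 0 1; 0 0 -0.03 0 1; 0 0 -0.03 0 1; 0 0 -0.03 0 1"

```text
time_s: 17.2
tool_pos: [0.6591, -0.0285, 0.0879]
tool_rot: [-180.0, -0.0, 99.7]
force: [-0.2, -0.6, 0.2]
grip_width: 0.0486
```

Request:
drive_tool:
  moves: "0 0 0 0 1; 0 0 0 0 1; 0 0 0 0 1; 0 0 0 0 1; 0 0 0 0 1; 0 0 0 0 1; 0 0 0 0 1; 0 0 0 0 1"

```text
time_s: 18.0
tool_pos: [0.6594, -0.0285, 0.0883]
tool_rot: [-180.0, 0.0, 99.7]
force: [-0.3, -0.9, -0.6]
grip_width: 0.0866
```

```bash
python3 - <<'E'
from h import *
go((.66,-.0295,.040,100))
im,D=read_camera("side");P=cloud("side",D);p=get_obs()["tool_pos"]
m=(im.max(2)<90)&(np.linalg.norm(P[...,:2]-p[:2],axis=2)<.075)&(P[...,2]<.17)&(P[...,2]>.084)
print("lowest dark z near tool",np.percentile(P[m][:,2],[0,2,5,10]),"tool z",p[2])
E
```

```text
t 18.0 pos [ 0.6594 -0.0285  0.0883] rot [-180.      0.     99.68] q [ 28.  28. -36.  88.  17.  69.  -2.] F [-0.3 -0.9 -0.6] w 0.0866
(0.66, -0.0295, 0.04, 100) -> [-0.0011  0.0005  0.0483] -0.32
lowest dark z near tool [0.1065611  0.11067482 0.1130787  0.11527714] tool z 0.08824031164833057
```

Confirmed: the fingertips are at 0.107 and the tool reads 0.088, an offset of about 19 mm.

Request:
drive_tool:
  moves: "-0.001 0 0.015 -0.3 1; -0.001 0 0.03 -0.3 1; -0.001 0 0.04 -0.3 1; -0.001 0 0.046 -0.3 1; -0.001 0 0.048 -0.3 1; -0.001 0 0.048 -0.3 0.3; -0.001 0 0.048 -0.3 -0.5; -0.001 0 0.048 -0.3 -1"
  grip_force: 25

```text
time_s: 18.85
tool_pos: [0.6601, -0.0294, 0.0409]
tool_rot: [179.9, 0.0, 100.0]
force: [0.5, -0.4, -0.6]
grip_width: 0.0703
```

Request:
drive_tool:
  moves: "0 0 0 0 -1; 0 0 0 0 -1; 0 0 0 0 -1; 0 0 0 0 -1; 0 0 0 0 -1; 0 0 0 0 -1; 0 0 0 0 -1; 0 0 0 0 -1"

```text
time_s: 19.65
tool_pos: [0.6623, -0.029, 0.0409]
tool_rot: [179.7, 0.0, 100.0]
force: [5.5, 1.1, -3.4]
grip_width: 0.011
```

Request:
drive_tool:
  moves: "0 0 0 0 -1; 0 0 0 0 -1; 0 0 0 0 -1; 0 0 0 0 -1; 0 0 0 0 -1; 0 0 0 0 -1; 0 0 0 0 -1; 0 0 0 0 -1"
  grip_force: 30

```text
time_s: 20.45
tool_pos: [0.6623, -0.029, 0.0408]
tool_rot: [179.7, 0.0, 100.0]
force: [6.4, 1.1, -3.7]
grip_width: 0.011
```

```bash
python3 - <<'E'
from h import *
go()
E
```

```text
t 20.45 pos [ 0.6623 -0.029   0.0408] rot [179.66   0.   100.  ] q [ 27.  31. -36.  91.  19.  65.  -3.] F [ 6.4  1.1 -3.7] w 0.011
```

The bar is gripped at 11 mm. Next I'll lift along the arc, using the +2 mm of tool y needed to relax the side load.

Request:
drive_tool:
  moves: "0 0.001 -0.004 0 -1; 0 0.0005 -0.008 0 -1; 0 -0.0015 -0.016 0 -1; 0 -0.0035 -0.0237 0 -1; 0 -0.006 -0.0315 0 -1; 0 -0.009 -0.039 0 -1; 0 -0.009 -0.039 0 -1; 0 -0.009 -0.039 0 -1"

```text
time_s: 21.25
tool_pos: [0.6516, -0.0309, 0.08]
tool_rot: [179.9, 0.0, 100.0]
force: [5.9, 0.9, -3.0]
grip_width: 0.0114
```

```bash
python3 arc.py 10 13 16 19 22 25 28 30 35 40 45 50
```

```text
t 21.25 pos [ 0.6516 -0.0309  0.08  ] rot [1.7985e+02 2.0000e-02 9.9980e+01] q [ 28.  28. -37.  90.  17.  68.  -2.] F [ 5.9  0.9 -3. ] w 0.0114
13.0 tool y,z: -0.0046 -0.0113
16.0 tool y,z: -0.0098 -0.0223
19.0 tool y,z: -0.0155 -0.0331
22.0 tool y,z: -0.0218 -0.0435
25.0 tool y,z: -0.0287 -0.0536
28.0 tool y,z: -0.036 -0.0634
30.0 tool y,z: -0.0412 -0.0696
35.0 tool y,z: -0.0551 -0.0845
40.0 tool y,z: -0.0703 -0.098
45.0 tool y,z: -0.0865 -0.1102
50.0 tool y,z: -0.1038 -0.121
```

Request:
drive_tool:
  moves: "0 -0.003 -0.0113 0 -1; 0 -0.008 -0.0223 0 -1; 0 -0.0138 -0.0331 0 -1; 0 -0.02 -0.0435 0 -1; 0 -0.027 -0.0536 0 -1; 0 -0.0343 -0.0634 0 -1; 0 -0.0395 -0.0696 0 -1; 0 -0.0395 -0.0696 0 -1"

```text
time_s: 22.05
tool_pos: [0.6118, -0.0381, 0.1504]
tool_rot: [179.9, 0.1, 100.0]
force: [5.6, -0.6, -1.6]
grip_width: 0.0106
```

```bash
python3 arc.py 30 33 36 39 42 45 47 49 50; python3 - <<'E'
from h import *
im,D=read_camera("side");P=cloud("side",D)
p=get_obs()["tool_pos"];yb=np.radians(10);Q=P-[p[0],p[1],0];X=Q[...,0]*np.cos(yb)+Q[...,1]*np.sin(yb);Y=-Q[...,0]*np.sin(yb)+Q[...,1]*np.cos(yb)
m=(im.min(2)>120)&(abs(abs(Y)-.12)<.02)&(X<.03)&(X>-.2)&(P[...,2]>.06)&(P[...,2]<.25)
print(m.sum(),np.degrees(np.arctan(np.polyfit(X[m],P[...,2][m],1)[0])))
E
```

```text
t 22.05 pos [ 0.6118 -0.0381  0.1504] rot [1.7989e+02 7.0000e-02 9.9960e+01] q [ 32.  20. -38.  92.  13.  73.   2.] F [ 5.6 -0.6 -1.6] w 0.0106
33.0 tool y,z: -0.0082 -0.009
36.0 tool y,z: -0.0168 -0.0177
39.0 tool y,z: -0.0259 -0.0258
42.0 tool y,z: -0.0354 -0.0334
45.0 tool y,z: -0.0453 -0.0406
47.0 tool y,z: -0.0521 -0.0451
49.0 tool y,z: -0.059 -0.0493
50.0 tool y,z: -0.0626 -0.0513
1097 29.849380260950724
```

The camera reads 29.8° against 30° planned, and the grip is still holding the bar. I'll continue to 50°.

Request:
drive_tool:
  moves: "0 -0.0082 -0.009 0 -1; 0 -0.0168 -0.0177 0 -1; 0 -0.0259 -0.0258 0 -1; 0 -0.0354 -0.0334 0 -1; 0 -0.0453 -0.0406 0 -1; 0 -0.0521 -0.0451 0 -1; 0 -0.059 -0.0493 0 -1; 0 -0.0626 -0.0513 0 -1"

```text
time_s: 22.9
tool_pos: [0.5528, -0.0486, 0.2028]
tool_rot: [179.6, 0.1, 100.0]
force: [8.8, 1.2, 4.8]
grip_width: 0.0113
```

Request:
drive_tool:
  moves: "0 0 0 0 -1; 0 0 0 0 -1; 0 0 0 0 -1; 0 0 0 0 -1; 0 0 0 0 -1; 0 0 0 0 -1; 0 0 0 0 -1; 0 0 0 0 -1"

```text
time_s: 23.7
tool_pos: [0.5532, -0.0486, 0.2025]
tool_rot: [179.6, 0.1, 100.0]
force: [7.9, -0.5, 5.0]
grip_width: 0.0106
```

```bash
cat > ang.py <<'E'
from h import *
for k in range(2):
    im,D=read_camera("side");P=cloud("side",D)
    p=get_obs()["tool_pos"];yb=np.radians(10);Q=P-[p[0],p[1],0];X=Q[...,0]*np.cos(yb)+Q[...,1]*np.sin(yb);Y=-Q[...,0]*np.sin(yb)+Q[...,1]*np.cos(yb)
    m=(im.min(2)>100)&(abs(abs(Y)-.12)<.022)&(X<.06)&(X>-.12)&(P[...,2]>.07)&(P[...,2]<.28)
    vx,vz,x0,z0=cv2.fitLine(np.c_[X[m],P[...,2][m]].astype(np.float32),cv2.DIST_HUBER,0,.01,.01).ravel()
    print(m.sum(),"platen deg",np.degrees(np.arctan2(vz,vx))%180)
# kinematic: handle from hinge; bar centre z = tool z offset calibrated shut (.0408 <-> .074), x .6623 <-> 229 mm
d=np.array([(p[0]-.6623)*np.cos(yb)+(p[1]+.029)*np.sin(yb)+.229,p[2]-.0408+.043])
print("kinematic deg",np.degrees(np.arctan2(d[1],d[0])-np.arctan2(.043,.229)),"radius",np.hypot(*d),"nominal",np.hypot(.229,.043))
cv2.imwrite("pics/final.png",cv2.resize(im[100:310,130:410,::-1],(800,600),interpolation=cv2.INTER_CUBIC))
go()
E
python3 ang.py
```

```text
1249 platen deg 49.14404
1253 platen deg 49.10503
kinematic deg 49.378882188183994 radius 0.23635167524368292 nominal 0.23300214591286494
t 23.8 pos [ 0.5532 -0.0486  0.2025] rot [1.7959e+02 1.0000e-01 9.9990e+01] q [ 38.   9. -39.  96.   6.  76.   7.] F [ 7.6 -1.1  5.2] w 0.0106
```

The platen reads 49.1–49.4° and is pushed outward by about 8 N radially. A small nudge will fix both.

Request:
drive_tool:
  moves: "0 -0.001 -0.001 0 -1; 0 -0.002 -0.002 0 -1; 0 -0.0025 -0.003 0 -1; 0 -0.0025 -0.003 0 -1; 0 -0.0025 -0.003 0 -1; 0 -0.0025 -0.003 0 -1; 0 -0.0025 -0.003 0 -1; 0 -0.0025 -0.003 0 -1"

```text
time_s: 24.6
tool_pos: [0.5497, -0.0492, 0.2046]
tool_rot: [179.7, 0.1, 100.0]
force: [5.4, -0.6, 2.6]
grip_width: 0.0105
```

```bash
python3 ang.py
```

```text
1247 platen deg 50.068363
1257 platen deg 50.103226
kinematic deg 50.38846742466041 radius 0.23644789867488283 nominal 0.23300214591286494
t 24.7 pos [ 0.5496 -0.0491  0.2046] rot [1.7974e+02 7.0000e-02 9.9980e+01] q [ 38.   9. -39.  96.   6.  77.   8.] F [ 7.1 -0.3  2.5] w 0.0106
```

View pics/final.png

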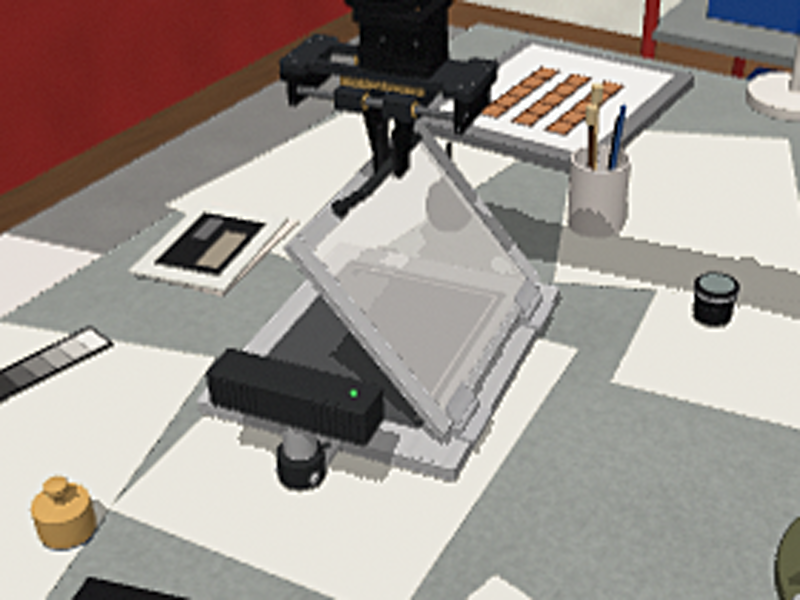

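The platen stands open at about 50°, held only at the handle (390,170). The lamp is on its spigot at (300,470), and the other things are where they were.

```bash
python3 -c "from cell import *; print(sign_off())"
```

```text
the job is handed in; nothing more can be done
None
```

The job is done and handed in. The lamp is on the spigot and let go, and the gripper holds the platen open at about 50° with nothing else propping it.

- **Lamp:** I lifted it off the dock and pressed it onto the spigot with about 26 N. After release, the side camera put its head top at about 0.116 m (0.117 expected) and its bar within about 0.3° of the board's x. I never saw the white window itself: I took it to be opposite the ribbed back, which faces away from the board.
- **Platen:** The side camera's last readings were 50.1°, and the arm's position gave 50.4°. The grip was steady at 10.5 mm on the bar, with about 7 N at the wrist.
- **First grasp missed:** My first try at the handle closed on top of the bar, with about 5 N on it, and the platen did not move. The fingertips sit about 19 mm higher than the reported TCP, so I reopened, went deeper and gripped the bar.
- **Small disagreement:** The handle's radius worked out from the arm is 3 mm longer than the nominal one, so I trusted the camera angle more.
- **Other items:** The weight, blower, cup and loupe showed no visible change in the side-camera views I looked at. The brush and the green look-alike were not in the last picture; the arm never worked near them.

The clock was at about 25 s of the 64 s allowed.

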